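# Open the dust extractor's filter box

### The job

Open the filter box of the bench dust extractor: press its black snap tab all the way in, then push the released metal cover by its rib along the rails until it meets the end stop, so that the filter underneath lies fully open. Only press and push with the fingertips: the cover must stay down on its deck, never lifted or tipped, and the things standing around are to be left where they are. Finish clear of everything.

Things in the scene. Friction and masses are not known exactly. Their poses are not given: they have to be found in the camera images.
- unit: filter box: low grey steel box fixed to the bench. Origin on the bench under the middle of the closed cover; x along the rails, the way the cover opens; z up. In mm from the origin: x -88 to 150, y +-65, flat top deck at z 55; filter opening x -26 to 38, y +-35; two guide rails x -50 to 148, inner faces y +-51.5, 7 thick, 11 above the deck; hose port, lower than the deck, at the +x end to x 195.
- tab (a joint): travel of the snap tab in m: 0 to 0.0015 at the start (standing out), 0.009 fully in (hard stop). It moves straight down, resists with about 6 N and stays where it is left (no spring back). Its tooth catches in a slot of the cover and frees it once the tab is about 6 mm in; until then the cover cannot slide.
- tab_top (a point): middle of the tab's top face: black press pad 26 (box x) x 40 mm (box y) at x -63 mm in the box's frame, 4 mm before the cover's near edge. The face is 17 mm above the deck (72 mm above the bench) at joint 0 and 8 mm above the deck when fully in.
- cover: loose aluminium plate 90 (x) x 100 (y) x 5 mm, 0.14 to 0.28 kg, on the deck between the rails (1.5 mm play each side), a raised rib across its middle. Origin at the middle of its underside; x is the opening direction, z up. Closed: origin at x 0 of the box. At the end stop: x 95 mm; the opening is bare from x 83 mm on. Slides with dry friction (1 to 3 N), stays where left.
- rib (a point): middle of the top of the cover's rib, 27 mm above the deck (22 mm above the plate). The rib is 12 thick (x) x 60 mm long (y); the face to push is the one towards the tab.
- end_stop (a point): middle of the upper edge of the end stop's inner face: a steel crossbar between the rails, 11 mm above the deck, at x 140 mm of the box
- spool_clamp: bystander: wooden spool clamp standing upright, 38 mm across, 88 mm high; origin at the middle of its foot, z up
- glue_jar: bystander: amber glass jar, 60 mm across, 75 mm high; origin at the middle of its foot, z up
- spruce_block: bystander: pale wood block 90 x 36 x 30 mm lying on the bench; origin under its middle
- finger_plane: bystander: small brass plane 62 x 28 mm, about 35 mm high; origin under its middle
- screwdriver: bystander: screwdriver lying on the bench, right of the box; origin near its middle
- tin: bystander: open steel tin, 72 mm across, 80 mm high, left of the box; origin at the middle of its foot
- scroll: bystander: wooden violin neck blank with a round head, about 170 x 48 x 30 mm, lying left of the box; origin under its middle
Mind the look-alikes: they are no part of the job. Leave any blue or brown look-alike of the cover alone.

How it is judged:
On the way, in this order (a step that is already met when the one before it is completed fails the run):
1. the snap tab is pressed in (at least 6.5 mm of its 9 mm) while the cover is still on its seat (value of joint tab above 0.0065 m and x of cover in the frame of unit below 0.02 m), for 0.1 s.
2. the cover is pushed off the filter opening, lying on the deck (x of cover in the frame of unit above 0.083 m and z of cover in the frame of unit below 0.059 m), for 0.2 s.
At the end, for the whole second after the job is handed in: The tab is still in (at least 6 mm), and the cover lies flat on the deck between the rails, at rest, clear of the whole filter opening (its origin 83 mm or more along the box's x; the end stop is at 95 mm), flat within 0.06 rad and within 4 mm of deck height (all of step 2 and value of joint tab above 0.006 m and x of cover in the frame of unit below 0.1 m and z of cover in the frame of unit above 0.051 m and angle between cover's own z axis and vertical below 0.06 rad and angle between the x axis of cover and the x axis of unit, either way round below 0.1 rad and linear speed of cover below 0.01 m/s); the robot touches nothing.
It fails at once if the cover is lifted (more than 10 mm above the deck) or tipped (more than 0.25 rad) (z of cover in the frame of unit above 0.065 m or angle between cover's own z axis and vertical above 0.25 rad).
It fails at once if a bystander is moved more than 25 mm (distance of any of spool_clamp, glue_jar, spruce_block, finger_plane, screwdriver, tin, scroll from where it was at the start of the episode above 0.025 m).
It fails at once if an upright bystander is knocked over (angle between any of spool_clamp, glue_jar, tin's own z axis and vertical above 0.5 rad).
It also fails if it takes over 38 s, if anything falls off the work surface, if the arm or the gripper's body presses on something with over 40 N, if the wrist force passes 120 N, or if a joint passes its speed limit or range.

### The arm

A 7-joint arm with a two-finger parallel gripper is mounted at the origin on the work surface. World frame = base frame: x ahead of the robot, y to its left, z up, the work surface at z = 0. Lengths are in m, angles in rad, forces in N, time in s.
With the tool pointing down it reaches from about 0.425 to 0.875 m from the base axis. Payload 9.9 kg.
Tool frame: the origin (TCP) lies midway between the tips of the shut fingers; the grasp point (between the pads) lies 19 mm behind it; z points along the fingers, y is the line along which they close (so a half turn about z gives the same grasp; the last joint's range is limited). The gripper opens to 85 mm and grips with 20 to 120 N. Pads are 22 mm wide; open, the fingers measure 114 mm over their backs; the gripper's body (76 mm by 85 mm) begins 54 mm behind the grasp point. The pads swing forward as they close: fully open they stand 13 mm farther back than shut.
Start: joints at [-1.281, 0.576, 0.025, 1.437, -0.015, 1.129, -0.057], TCP at [0.246, 0.628, 0.231] pointing down, gripper open.
Joint ranges: [-2.76, 2.76], [-0.34, 2.15], [-1.52, 1.57], [0.19, 2.46], [-1.09, 4.23], [0.17, 1.99], [-2.82, 2.82]. Speed limits (rad/s): [2.22, 2.22, 3.01, 3.01, 3.14, 3.14, 3.14].

### API

Orientations are given as a unit quaternion [w, x, y, z].
In Python, from plant import manip gives the robot as it stands.
- The arm moves only by the shell command python3 -m pendant 'ROWS' [FORCE]. ROWS is a JSON object of lists of equal length, an entry for each row: "fingers": the closure, from 0 (fully open) to 1 (shut); "xyz": the shift along the tool's x, y, z in mm, a list of three; "spin": the turn about the tool's z in rad. In form: {"fingers": [fingers, ...], "xyz": [[dx, dy, dz], ...], "spin": [spin, ...]}. A call has 1 to 10 rows; each row shifts and turns the commanded pose from where the row before left it, along the tool's axes as they then stand; what a row does not reach is not made up. A row lasts 1/12 s, in which the tool goes at most 41.7 mm and 7.16 degrees, less where a joint would pass 70% of its speed; a pose out of reach is approached as far as the arm can. A call with a gripper value outside its range is refused whole. The fingers move at their own pace and stop on an object; FORCE is the grip in N (left out, the last holds). Time passes only in rows, so rows that do not move let the fingers close. It gives the time, the measured TCP pose, the force, the opening and the grip force at its end, in the units of the state.
- manip.state(): the state, without advancing time (a new reading comes with each control period).
- manip.snapshot(name): name is "side" or "top" or "wrist"; returns the picture (420x560x3 uint8, blue, green, red); there is no depth.
- manip.camera_model(name): a dict with "fov_y" (degrees; the focal length in pixels is half the picture's height over the tangent of half this angle, whatever the lens; pixels are square), "cx", "cy" (the principal point, pixels), "extrinsics" (4x4, takes a point from world to camera coordinates); the wrist camera has in their place "T_tool_cam" (4x4, takes a point from camera to tool coordinates, whose origin is the TCP and whose axes are the flange's). Camera axes: x right, y down, z forward; pixel columns grow to the right and rows downward; lengths in m; the calibration is good to about 2 mm. A picture is of the moment at which its call begins: read the wrist's pose just before it. camera_model takes no time and is no camera call.
- manip.hand_in(): hands the job in; it is judged then, once.
Trained networks look in the newest picture that a camera, given by its name, has taken for a name from the list of things; names that differ only in an ending like _2 or _b are one class to them, and where a whole thing is asked for, a point or a joint stands for the part that bears it (a point fixed in the world has none). Each returns a list of dicts, best first, with "confidence" (0 to 1); they miss things now and then, are a little off and sometimes report something else, mostly with a low value. They report only what shows in the picture. A call takes as long as a camera call. They do not tell look-alikes from the thing itself.
- manip.boxes_of(camera, thing): "position" ([x, y, z] in m, in world coordinates, good to about 4 mm: the middle of the surface that is visible of it).
- manip.trace(camera, thing): "region" (420x560 bool, what is visible of it).
The state is a dict: "t": time; "joint_positions": joint angles; "joint_velocities": joint speeds; "effort": joint torques, N m; "position": TCP position; "tool_rot": TCP orientation; "ft_force": force on the tool from outside, world axes, zero at the start; "wrist_torque": the same for the moment, N m; "width": finger opening in m; "grasp_force": force on a finger pad.
Only numpy, scipy, OpenCV 4.12 (cv2) and the standard library are available. Lean on these libraries where they do the work, as an engineer would, in place of code of your own. Each camera call takes 0.05 s, during which the arm holds its last target. There are 200 camera calls.

## Working session

There is one attempt and no reset: what is moved stays moved. The work goes in short steps, Python scripts to look and compute and a shell command to move; the robot and the scene stay as the last step left them, time stands still between calls to the robot, and variables do not carry over. Pictures are saved under pics/ and viewed, at most 10 in all, crops included, and the job is handed in when it is done.

```bash
mkdir -p pics; python3 - <<'E'
from plant import manip
import cv2,numpy as np
s=manip.state();print(s['t'],s['position'],s['tool_rot'],s['ft_force'],s['width'])
ims=[manip.snapshot(n) for n in('top','side')]
cv2.imwrite('pics/a_top.png',ims[0]);cv2.imwrite('pics/a_side.png',ims[1])
for n in('top','side'):
  c=manip.camera_model(n);print(n,c['fov_y'],c['cx'],c['cy'],np.round(c['extrinsics'],4).tolist())
  for t in('unit','tab_top','cover','rib','end_stop','spool_clamp','glue_jar','spruce_block','finger_plane','tin','scroll'):
    print(n,t,[(np.round(d['position'],3).tolist(),round(d['confidence'],2)) for d in manip.boxes_of(n,t)[:3]])
E
```

```text
0.0 [0.24631673 0.62797348 0.23046574] [-1.12647321e-04  1.85793780e-01  9.82588429e-01 -7.98243722e-04] [ 0.2302581  -0.07258442 -0.38931349] 0.08555347979567796
top 57.53962102882355 279.4881538530302 210.6996245445151 [[-0.0166, -0.9998, 0.0086, 0.0072], [-0.9824, 0.0147, -0.1861, 0.5426], [0.1859, -0.0115, -0.9825, 1.1558], [0.0, 0.0, 0.0, 1.0]]
top unit [([0.597, -0.088, 0.056], 0.72)]
top tab_top [([0.47, -0.062, 0.07], 0.44)]
top cover [([0.675, 0.156, 0.002], 0.94), ([0.324, -0.112, 0.002], 0.79), ([0.531, -0.077, 0.056], 0.77)]
top rib [([0.671, 0.156, 0.002], 0.77), ([0.449, -0.318, 0.003], 0.75), ([0.323, -0.114, 0.007], 0.67)]
top end_stop [([0.597, -0.088, 0.05], 0.98)]
top spool_clamp [([0.532, -0.075, 0.06], 0.51), ([0.521, 0.056, 0.073], 0.42), ([0.464, -0.182, 0.016], 0.33)]
top glue_jar [([0.586, -0.22, 0.074], 0.84)]
top spruce_block [([0.658, 0.024, 0.032], 0.81), ([0.409, 0.543, 0.026], 0.61), ([0.518, 0.054, 0.075], 0.24)]
top finger_plane [([0.466, -0.181, 0.019], 0.58)]
top tin [([0.625, 0.46, 0.044], 0.72), ([0.47, -0.062, 0.071], 0.35)]
top scroll [([0.408, 
[... 255 characters left out ...]
0.58, -0.12, 0.054], 0.67), ([0.53, 0.049, 0.066], 0.58)]
side tab_top [([0.47, -0.065, 0.07], 0.54), ([0.529, -0.081, 0.06], 0.5)]
side cover [([0.448, -0.325, 0.008], 0.94), ([0.528, -0.08, 0.06], 0.84), ([0.666, 0.144, 0.008], 0.68)]
side rib [([0.529, -0.08, 0.058], 0.86), ([0.673, 0.15, 0.003], 0.74), ([0.443, -0.33, 0.007], 0.71)]
side end_stop [([0.585, -0.121, 0.054], 0.91)]
side spool_clamp [([0.529, 0.049, 0.068], 0.58)]
side glue_jar [([0.583, -0.239, 0.056], 0.93)]
side spruce_block [([0.658, 0.017, 0.031], 0.56), ([0.529, -0.078, 0.057], 0.52), ([0.472, -0.065, 0.071], 0.31)]
side finger_plane [([0.463, -0.189, 0.015], 0.5)]
side tin []
side scroll [([0.41, 0.539, 0.024], 0.81)]
```

View pics/a_top.png

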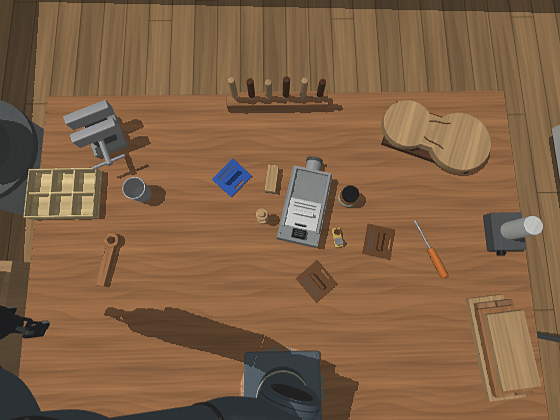

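View pics/a_side.png

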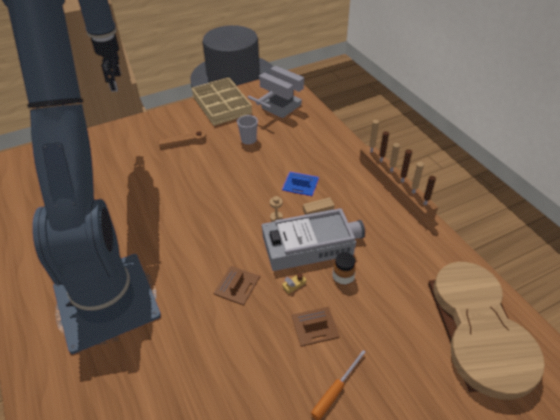

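```bash
cat > h.py <<'E'
from plant import manip
import cv2,numpy as np
def K(c): 
  f=210/np.tan(np.radians(c['fov_y']/2)); return f,c['cx'],c['cy']
def proj(n,P):
  c=manip.camera_model(n);f,cx,cy=K(c);E=np.array(c['extrinsics'])
  q=np.c_[P,np.ones(len(P))]@E.T
  return np.c_[f*q[:,0]/q[:,2]+cx,f*q[:,1]/q[:,2]+cy]
def back(n,uv,z):
  c=manip.camera_model(n);f,cx,cy=K(c);E=np.array(c['extrinsics']);R,t=E[:3,:3],E[:3,3]
  o=-R.T@t;d=R.T@[(uv[0]-cx)/f,(uv[1]-cy)/f,1];return o+d*(z-o[2])/d[2]
def world(p,B):
  B=np.asarray(B)/1000.;c,s=np.cos(p[2]),np.sin(p[2])
  return np.c_[p[0]+c*B[:,0]-s*B[:,1],p[1]+s*B[:,0]+c*B[:,1],B[:,2]]
E
python3 - <<'E'
from h import *
from scipy.optimize import minimize
ims={n:manip.snapshot(n) for n in('top','side')}
box=[[x,y,z] for x in(-88,150) for y in(-65,65) for z in(0,55)]
M={}
for n in ims:
  m=np.zeros((420,560),bool)
  for t in('unit',):
    r=manip.trace(n,t); print(n,t,[(round(d['confidence'],2),int(d['region'].sum()),np.round(np.argwhere(d['region']).mean(0)[::-1],1).tolist()) for d in r[:3]])
  M[n]=r[0]['region'].astype(np.uint8) if r else None
  for t,z in(('tab_top',.072),('cover',.06),('rib',.082)):
    for d in manip.trace(n,t)[:3]:
      uv=np.argwhere(d['region']).mean(0)[::-1];print(n,t,round(d['confidence'],2),d['region'].sum(),uv.round(1),back(n,uv,z).round(3))
def cost(p):
  c=0
  for n,m in M.items():
    h=np.zeros_like(m)
    q=cv2.convexHull(proj(n,world(p,box)).astype(np.float32))
    S=16; cv2.fillPoly(h,[np.round(q*S).astype(np.int32)],1,shift=4)
    hull=np.zeros_like(m);pts=cv2.findNonZero(m);
    k=cv2.morphologyEx(m,cv2.MORPH_CLOSE,np.ones((25,25)))
    c+=(h!=k).sum()
  return c
best=min((minimize(cost,[.54,-.08,y],method='Nelder-Mead',options=dict(initial_simplex=[[.54,-.08,y],[.53,-.08,y],[.54,-.07,y],[.54,-.08,y+.1]])) for y in(-.3,-.2,-.1)),key=lambda r:r.fun)
p=best.x;print(p,best.fun)
print('tab,rib pred',world(p,[[-63,0,72],[0,0,82]]).round(4))
out=[]
for n,(a,b) in zip(ims,((250,140),(240,185))):
  I=cv2.resize(ims[n][b:b+120,a:a+130],None,fx=4,fy=4,interpolation=cv2.INTER_CUBIC)[:, :520][:, :400 if n=='top' else 520]
  for B,col in (([[-88,-65,55],[150,-65,55],[150,65,55],[-88,65,55]],(0,0,255)),([[-76,-20,72],[-50,-20,72],[-50,20,72],[-76,20,72]],(0,255,0)),([[-45,-50,60],[45,-50,60],[45,50,60],[-45,50,60]],(255,0,255))):
    q=(proj(n,world(p,B))-[a,b]+.5)*4-.5
    cv2.polylines(I,[q.round().astype(int)],True,col,1)
  out.append(I[:480,:400])
cv2.imwrite('pics/b.png',np.hstack(out)[:600,:800])
E
```

```text
top unit [(0.58, 2292, [305.4, 199.2])]
top tab_top 0.72 861 [302.9 213.1] [ 0.53  -0.074  0.072]
top tab_top 0.51 175 [298.  231.9] [ 0.472 -0.057  0.072]
top cover 0.92 856 [377.9 240.7] [ 0.442 -0.304  0.06 ]
top cover 0.9 923 [303.1 213.6] [ 0.531 -0.075  0.06 ]
top cover 0.86 920 [315.9 280.8] [ 0.323 -0.108  0.06 ]
top rib 0.87 797 [377.6 241. ] [ 0.439 -0.297  0.082]
top rib 0.73 912 [315.8 281.2] [ 0.322 -0.105  0.082]
top rib 0.57 956 [302.7 213.7] [ 0.526 -0.072  0.082]
side unit [(0.9, 3672, [312.8, 238.8]), (0.24, 297, [294.1, 282.4])]
side tab_top 0.71 186 [276.3 236.5] [ 0.47  -0.067  0.072]
side cover 0.95 1058 [236.4 284.7] [ 0.311 -0.155  0.06 ]
side cover 0.74 1221 [314.9 325.8] [ 0.428 -0.351  0.06 ]
side cover 0.73 894 [296.6 233.3] [ 0.53  -0.074  0.06 ]
side rib 0.75 1277 [314.8 325.6] [ 0.421 -0.362  0.082]
side rib 0.74 844 [296.8 233. ] [ 0.521 -0.09   0.082]
side rib 0.59 1067 [236.5 284.6] [ 0.306 -0.17   0.082]
[ 0.53257923 -0.07240954 -0.22747324] 1479.0
tab,rib pred [[ 0.4712 -0.0582  0.072 ]
 [ 0.5326 -0.0724  0.082 ]]
```

View pics/b.png

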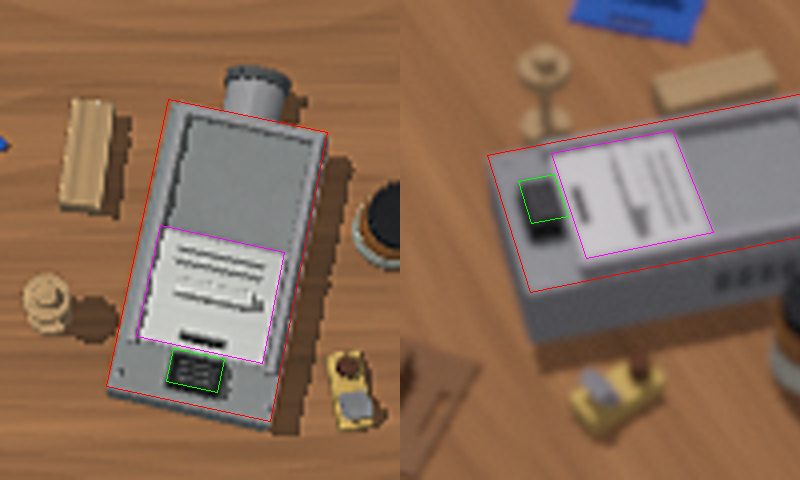

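The overlay shows the box's outline, tab and cover matching the fitted pose: origin about (0.531, -0.074), yaw about -0.23. In the left crop the tab is at (195,372) and the rib at (220,297). The spool clamp, block, jar and plane are all well off the path.

```bash
python3 -m pendant '{"fingers":[1,1,1,1,1,1,1,1,1,1],"xyz":[[-26,-22,0],[-26,-22,0],[-26,-22,0],[-26,-22,0],[-26,-22,0],[-26,-22,0],[-26,-22,0],[-26,-22,0],[-26,-22,0],[-26,-22,0]],"spin":[-0.07,-0.07,0,0,0,0,0,0,0,0]}' 30
cat >> h.py <<'E'
from scipy.spatial.transform import Rotation as Ro
def to(p,B):
  s=manip.state();q=s['tool_rot'];R=Ro.from_quat([q[1],q[2],q[3],q[0]]).as_matrix()
  w=world(p,[B])[0];x=R[:,0]
  c,si=np.cos(p[2]),np.sin(p[2]);d=s['position']-[p[0],p[1],0]
  print('t',round(s['t'],2),'boxframe TCP mm',(1000*np.array([c*d[0]+si*d[1],-si*d[0]+c*d[1],d[2]])).round(1),'F',np.round(s['ft_force'],1),'w',round(s['width'],4))
  yaw=np.arctan2(-x[1],-x[0]);print('move mm',(1000*R.T@(w-s['position'])).round(1),'spin',round(-(p[2]-yaw),3),'tilt',np.round(R[:,2],3))
E
python3 -c "
from h import *
to([.531,-.074,-.232],[-63,0,150])"
```

```text
t: 2.53
position: [0.4433, 0.3488, 0.2316]
tool_rot: [0.0, 0.117, 0.993, 0.0]
ft_force: [0.3, -0.2, 0.5]
width: -0.0002
grasp_force: 0.0
t 2.53 boxframe TCP mm [-182.6  391.3  231.6] F [ 0.3 -0.2  0.5] w -0.0002
move mm [-120.2 -391.2   81.4] spin -0.002 tilt [ 0.  0. -1.]
```

```bash
python3 -m pendant '{"fingers":[1,1,1,1,1,1,1,1,1,1],"xyz":[[-12,-39,5],[-12,-39,5],[-12,-39,5],[-12,-39,5],[-12,-39,5],[-12,-39,5],[-12,-39,5],[-12,-39,5],[-12,-39,5],[-12,-39,5]],"spin":[0,0,0,0,0,0,0,0,0,0]}'
python3 - <<'E'
from h import *
s=manip.state()
im=manip.snapshot('wrist');c=manip.camera_model('wrist')
q=s['tool_rot'];T=np.eye(4);T[:3,:3]=Ro.from_quat([q[1],q[2],q[3],q[0]]).as_matrix();T[:3,3]=s['position']
E=np.linalg.inv(T@np.array(c['T_tool_cam']))
f,cx,cy=K(c)
for t in('tab_top','rib','cover','unit'):
  print(t,[(np.round(d['position'],3).tolist(),round(d['confidence'],2)) for d in manip.boxes_of('wrist',t)[:3]])
p=[.531,-.074,-.232]
to(p,[-63,0,85])
for B,col in (([[-88,-65,55],[150,-65,55],[150,65,55],[-88,65,55]],(0,0,255)),([[-76,-20,72],[-50,-20,72],[-50,20,72],[-76,20,72]],(0,255,0)),([[-45,-50,60],[45,-50,60],[45,50,60],[-45,50,60]],(255,0,255)),([[-6,-30,82],[6,-30,82],[6,30,82],[-6,30,82]],(255,0,0))):
  Q=np.c_[world(p,B),np.ones(len(B))]@E.T
  cv2.polylines(im,[np.c_[f*Q[:,0]/Q[:,2]+cx,f*Q[:,1]/Q[:,2]+cy].round().astype(int)],True,col,1)
cv2.imwrite('pics/w.png',im)
E
```

```text
t: 3.37
position: [0.4688, -0.0588, 0.1814]
tool_rot: [0.0, 0.117, 0.993, 0.0]
ft_force: [1.0, -0.1, -0.7]
width: -0.0002
grasp_force: 0.0
tab_top [([0.468, -0.058, 0.068], 0.58)]
rib [([0.514, -0.068, 0.063], 0.84), ([0.667, 0.15, 0.008], 0.84), ([0.446, -0.309, 0.005], 0.71)]
cover [([0.51, -0.064, 0.056], 0.74), ([0.451, -0.31, 0.002], 0.71), ([0.327, -0.114, 0.004], 0.69)]
unit [([0.468, -0.057, 0.056], 0.67)]
t 3.62 boxframe TCP mm [-64.4   2.7 181.4] F [-0.2  0.3  1.2] w 0.0003
move mm [-1.4 -2.7 96.4] spin -0.002 tilt [ 0.  0. -1.]
```

View pics/w.png

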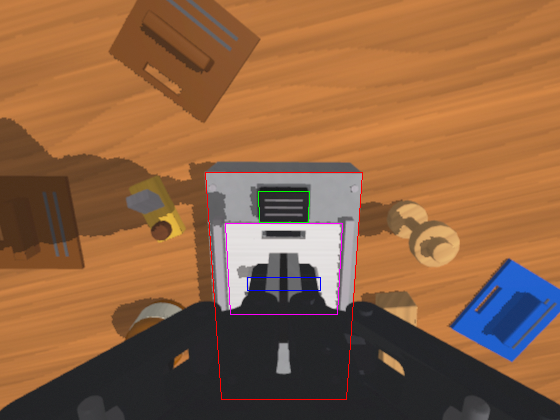

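The wrist picture shows the fitted outline lying on the box. The tab is at (283,206), inside its green outline, so I'm descending.

```bash
python3 -m pendant '{"fingers":[1,1,1,1,1,1,1,1,1,1],"xyz":[[0,-1,24],[-0.5,-1,24],[0,0,24],[0,0,18],[0,0,5],[0,0,5],[0,0,4],[0,0,4],[0,0,4],[0,0,2]],"spin":[0,0,0,0,0,0,0,0,0,0]}'
python3 -c "
from h import *
to([.531,-.074,-.232],[-63,0,63])"
```

```text
t: 4.45
position: [0.4696, -0.0586, 0.0677]
tool_rot: [0.001, 0.116, 0.993, 0.0]
ft_force: [0.3, 2.0, 6.8]
width: -0.0002
grasp_force: 3.0
t 4.45 boxframe TCP mm [-63.3   0.8  67.7] F [0.3 2.  6.8] w -0.0002
move mm [-0.3 -0.8  4.7] spin -0.001 tilt [ 0.002  0.    -1.   ]
```

```bash
python3 -m pendant '{"fingers":[1,1,1,1,1,1],"xyz":[[0,0,1.5],[0,0,1.5],[0,0,1],[0,0,1],[0,0,1],[0,0,0]],"spin":[0,0,0,0,0,0]}'
python3 -c "
from h import *
to([.531,-.074,-.232],[-63,0,63])"
```

```text
t: 4.95
position: [0.4696, -0.0586, 0.0629]
tool_rot: [0.001, 0.117, 0.993, 0.0]
ft_force: [-3.3, 2.7, 21.5]
width: -0.0006
grasp_force: 10.6
t 4.95 boxframe TCP mm [-63.3   0.8  62.9] F [-3.3  2.7 21.5] w -0.0006
move mm [-0.3 -0.8 -0.1] spin -0.002 tilt [ 0.002  0.001 -1.   ]
```

```bash
python3 -m pendant '{"fingers":[1,1,1,1,1,1],"xyz":[[0,0,-7],[0,0,-7],[-11,0,0],[-11,-0.5,0],[-11,-0.5,0],[0,0,0]],"spin":[0,0,0,0,0,0]}'
python3 -c "
from h import *
to([.531,-.074,-.232],[-24,0,67])"
```

```text
t: 5.45
position: [0.5031, -0.0682, 0.076]
tool_rot: [0.001, 0.117, 0.993, -0.0]
ft_force: [1.1, 0.3, 0.7]
width: 0.0001
grasp_force: 0.0
t 5.45 boxframe TCP mm [-28.5  -0.8  76. ] F [1.1 0.3 0.7] w 0.0001
move mm [-4.5  0.8  9. ] spin -0.002 tilt [ 0.003 -0.001 -1.   ]
```

```bash
python3 -m pendant '{"fingers":[1,1,1,1,1,1,1,1,1],"xyz":[[0,0.5,5],[0,0,4],[-4,0,0],[-4,0,0],[-4,0,0],[-5,0,0],[-5,0,0],[-5,0,0],[-5,0,0]],"spin":[0,0,0,0,0,0,0,0,0]}'
python3 -c "
from h import *
to([.531,-.074,-.232],[78,0,67])"
```

```text
t: 6.2
position: [0.5319, -0.0746, 0.0663]
tool_rot: [-0.0, 0.117, 0.993, 0.0]
ft_force: [-2.6, 1.3, 2.2]
width: 0.0003
grasp_force: 1.6
t 6.2 boxframe TCP mm [ 1.1 -0.4 66.3] F [-2.6  1.3  2.2] w 0.0003
move mm [-76.9   0.5  -0.8] spin -0.002 tilt [-0.001  0.    -1.   ]
```

```bash
python3 -m pendant '{"fingers":[1,1,1,1,1,1,1,1,1,1],"xyz":[[-7,0,0],[-7,0,0],[-7,0,0],[-7,0,0],[-7,0,0],[-7,0,0],[-7,0,0],[-7,0,0],[-7,0,0],[-5,0,0]],"spin":[0,0,0,0,0,0,0,0,0,0]}'
python3 -c "
from h import *
to([.531,-.074,-.232],[78,0,67])"
```

```text
t: 7.03
position: [0.5992, -0.0905, 0.0663]
tool_rot: [0.0, 0.117, 0.993, -0.0]
ft_force: [-3.8, 0.4, 2.4]
width: 0.0
grasp_force: 1.7
t 7.03 boxframe TCP mm [70.2 -0.4 66.3] F [-3.8  0.4  2.4] w 0.0
move mm [-7.8  0.4 -0.7] spin -0.002 tilt [ 0.001 -0.    -1.   ]
```

```bash
python3 -m pendant '{"fingers":[1,1,1,1,1,1,1],"xyz":[[-2,0,0],[-2,0,0],[-1.5,0,0],[-1.5,0,0],[-1,0,0],[-1,0,0],[0,0,0]],"spin":[0,0,0,0,0,0,0]}'
python3 -c "
from h import *
to([.531,-.074,-.232],[78,0,67])"
```

```text
t: 7.62
position: [0.6072, -0.0925, 0.0663]
tool_rot: [0.0, 0.117, 0.993, -0.0]
ft_force: [0.6, 1.0, -0.9]
width: -0.0003
grasp_force: 0.2
t 7.62 boxframe TCP mm [78.4 -0.4 66.3] F [ 0.6  1.  -0.9] w -0.0003
move mm [ 0.4  0.4 -0.7] spin -0.002 tilt [ 0. -0. -1.]
```

```bash
python3 -m pendant '{"fingers":[1,1,1,1],"xyz":[[-1,0,0],[-1,0,0],[-1,0,0],[-1,0,0]],"spin":[0,0,0,0]}'
python3 -c "
from h import *
to([.531,-.074,-.232],[78,0,67])"
```

```text
t: 7.95
position: [0.6078, -0.0925, 0.0662]
tool_rot: [-0.003, 0.117, 0.993, 0.0]
ft_force: [-15.2, 4.5, 12.6]
width: -0.0002
grasp_force: 7.7
t 7.95 boxframe TCP mm [79.  -0.4 66.2] F [-15.2   4.5  12.6] w -0.0002
move mm [ 1.   0.4 -0.8] spin -0.002 tilt [-0.006  0.001 -1.   ]
```

The force rose to 16 N at the end stop. I'll back off level first, then lift and look.

```bash
python3 -m pendant '{"fingers":[1,1,1,1,1,1,1,1,1,1],"xyz":[[4,0,0],[6,0,0],[8,0,0],[0,0,-10],[0,0,-25],[0,0,-35],[20,0,-30],[35,0,0],[35,0,0],[0,0,0]],"spin":[0,0,0,0,0,0,0,0,0,0]}'
python3 - <<'E'
from h import *
a=manip.snapshot('side')[170:290,230:380];b=manip.snapshot('wrist')
to([.531,-.074,-.232],[78,0,67])
cv2.imwrite('pics/e.png',np.hstack([cv2.resize(a,(400,320),interpolation=cv2.INTER_CUBIC),cv2.resize(b,(400,300))[:, :].repeat(1,0) if 0 else cv2.resize(b,(400,320))]))
E
```

```text
t: 8.78
position: [0.4988, -0.0673, 0.167]
tool_rot: [-0.002, 0.117, 0.993, 0.0]
ft_force: [-1.3, 0.1, -0.6]
width: 0.0001
grasp_force: 0.0
t 8.88 boxframe TCP mm [-26.6  -0.2 167.5] F [-0.  -0.1 -0.1] w 0.0
move mm [-104.4    0.3  100.7] spin -0.001 tilt [ 0.001  0.    -1.   ]
```

View pics/e.png

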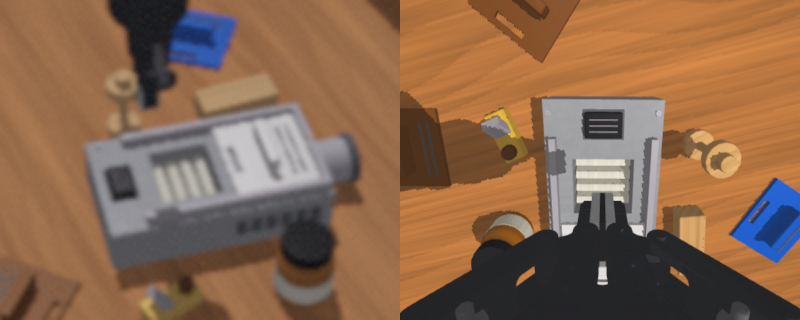

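The picture shows the cover at the end stop (side crop, around (265,155)), the filter fully bare at (185,175) and the tab in at (120,182). The bystanders are in place and the arm is clear, so I'm handing in.

```bash
python3 -c "
from plant import manip
print(manip.hand_in())"
```

```text
the job is handed in; nothing more can be done
None
```

The job is handed in: the snap tab is pressed to its hard stop, the cover is against the end stop with the filter fully open, the bystanders look undisturbed in the last picture, and the arm is clear; the hand-in returned no verdict.

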